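Load two ball bearings into a spring magazine

ROBOT

A 6-joint arm with a two-finger parallel gripper is mounted at the origin on a cart in front of the work surface, level with it; the furniture and walls round the work are solid. World frame = base frame: x ahead of the robot, y to its left, z up, the work surface at z = 0. Lengths are in m, angles in degrees, forces in N, time in s.
With the tool pointing down it reaches from about 0.3 to 0.775 m from the base axis. Payload 14.6 kg.
Tool frame: the origin (TCP) lies at the very end of the fingers, on their centre line; the grasp point (between the pads) lies 19 mm behind it; z points along the fingers, y is the line along which they close (so a half turn about z gives the same grasp; the last joint's range is limited). The gripper opens to 94 mm and grips with 3 to 60 N. Pads are 16 mm wide; open, the fingers measure 119 mm over their backs; the gripper's body (75 mm by 177 mm) begins 78 mm behind the grasp point.
Start: joints at [-76.753, 17.183, 87.147, -0, 75.671, -3.816], TCP at [0.161, -0.526, 0.205] pointing down, gripper open.
Joint ranges: [-173.82, 173.82], [-45.26, 126.66], [13.44, 144.39], [-59.66, 239.66], [0, 175.72], [-146.38, 146.38]. Speed limits (degrees/s): [127.2, 127.2, 147.25, 180, 180, 180].

INTERFACE

Orientations are given as [roll, pitch, yaw] about the fixed x, y, z axes, in that order (R = Rz(yaw) Ry(pitch) Rx(roll)).
In Python, from plant import r, viewer, nets gives the robot as it stands. The module is installed in compiled form; this text tells all that it offers.
- The arm moves only by the tool step_arm, never from a script. Its argument "moves" is a list of rows, each a list of 3 entries, a list of its own where there are three numbers: the opening, from 0 (shut) to 1 (fully open), then the shift along the tool's x, y, z scaled (see below), then the turn about the tool's z scaled (see below). In form: [[hand, [x, y, z], turn], ...]. A call has 1 to 5 rows; each row is the pose to reach, as a shift and turn from the pose commanded when the call began, along the tool's axes at that moment, turning the shorter way round; what a row does not reach only later rows make up. The controller multiplies each number of a shift by 60 cm and each number of a turn by pi rad. A row lasts 1/12 s, in which the tool goes at most 41.7 mm and 7.16 degrees, less where a joint would pass 70% of its speed; a pose out of reach is approached as far as the arm can. A call with a number of a shift or a turn outside -1 to 1 is refused whole. A call with a gripper value outside its range is refused whole. The fingers move at their own pace and stop on an object; "grip_force" is the grip in N (left out, the last holds). Time passes only in rows, so rows that repeat a pose let the fingers close. It gives the time, the measured TCP pose, the force, the opening and the grip force at its end, in the units of the state.
- r.sense(): the state, without advancing time (a new reading comes with each control period).
- viewer.camera(name): name is "scene" or "top" or "wrist"; returns a dict with "frame" (480x640x3 uint8, red, green, blue), "intrinsics" (3x3 intrinsics, pixels), "dist" ([k1, k2, p1, p2, k3] as OpenCV has them; the pictures are not rectified), "position" and "orientation" of the camera in the world. Camera axes: x right, y down, z forward; pixel columns grow to the right and rows downward; lengths in m; the calibration is good to about 2 mm. A picture is of the moment at which its call begins. There is no depth.
- r.hand_in(): hands the job in; it is judged then, once.
Trained networks look in the newest picture that a camera, given by its name, has taken for a name from the list of things; names that differ only in an ending like _2 or _b are one class to them, and where a whole thing is asked for, a point or a joint stands for the part that bears it (a point fixed in the world has none). Each returns a list of dicts, best first, with "p" (0 to 1); they miss things now and then, are a little off and sometimes report something else, mostly with a low value. They report only what shows in the picture. A call takes as long as a camera call. They do not tell look-alikes from the thing itself.
- nets.spot_in(target, camera): "location" ([column, row] in pixels, amid what is visible of it).
- nets.tip_of(target, camera): "location" ([column, row] in pixels: a listed point, or the origin of a listed thing).
The state is a dict: "time_s": time; "q": joint angles; "dq": joint speeds; "effort": joint torques, N m; "position": TCP position; "orientation": TCP orientation; "ft_force": force on the tool from outside, world axes, zero at the start; "ft_torque": the same for the moment, N m; "grip_width": opening from 0.0 (shut) to 1.0 (fully open); "gripper_force": force on a finger pad.
Only numpy, scipy, OpenCV 4.12 (cv2) and the standard library are available. Lean on these libraries where they do the work, as an engineer would, in place of code of your own. Each camera call takes 0.05 s, during which the arm holds its last target. There are 200 camera calls.

TASK

Load the two loose ball bearings into the spring-loaded magazine on the bench, one at a time: set each one flat between the tops of the guide rods and press it down gently, feeling the force, past the retaining lips until they snap over it, and let it go so the lips hold it before you load the next. The second one meets hard rubber just after it snaps in, so stop pressing there: never squeeze the two bearings together with more than about 25 N, nor load the magazine with much over twice that. Leave the other things on the bench alone.

Things in the scene. Friction and masses are not known exactly. Their poses are not given: they have to be found in the camera images.
- magazine: Spring-loaded bearing magazine fixed to the bench: base plate 100 x 140 x 12 mm (x, y, z), on it a column of four upright guide rods, a white spring follower and two spring lips. Origin: centre of the base's underside; z up, the axis of the bearing well. The column's height on the base was set by hand and is NOT measured: it stands 0 to 12 mm above its lowest setting, and stays so during the job.
- rod_tops (a point): On the well's axis 92 mm above the origin: the height of the rods' round tops AT THE LOWEST SETTING of the column (this point does not move with it). Rods 10 mm thick, at 40 degrees either side of the magazine's +x and -x, leave a well of 49.4 mm. Nothing of the magazine is higher; slide blocks and housings reach 3 mm below the rod tops, up to 70 mm from the axis along y.
- nest (a point): On the axis 84.5 mm up (again for the lowest setting): where the underside of a bearing set between the rod tops comes to rest on the four sloping lip prongs; its top is then 6.5 mm above the rod tops and it can be let go. Pressed at its middle with about 5 to 16 N it wedges the spring lips (polished, slippery) apart and slides between them.
- lips (a point): On the axis 78 mm up (again for the lowest setting): underside of the lips, spring slides at +y and -y with two 9 mm prongs each. Prong edges on a 40 mm circle (closed fingertips pass), sloping up and outwards at 60 degrees. They snap back over a bearing when its top has passed this height, and hold it here (underside 14 mm lower) against the follower.
- stop (a point): On the axis 49.2 mm up (again for the lowest setting): tops of four stiff rubber bumpers (about 18 N per mm) that stop the lower bearing's underside. The follower starts level with the lips' underside; its spring pushes up with 6 N there, 10 N at the stop; rubbing lips add about 2 N. The second bearing pushes the first 14 mm down; at the stop its top is 0.8 mm below the lips' underside.
- bearing_0: Ball bearing: steel ring with dark seals, 47 mm outside diameter, 14 mm thick, 0.1 kg, lying flat on the bench, loose (its hole is closed to fingers: grip it by the outside). Origin: centre of its underside; z is its axis. It starts to the left of the magazine.
- bearing_1: Ball bearing: steel ring with dark seals, 47 mm outside diameter, 14 mm thick, 0.1 kg, lying flat on the bench, loose (its hole is closed to fingers: grip it by the outside). Origin: centre of its underside; z is its axis. It starts to the right of the magazine.
- pump_gear: loose dull-grey gear on a short shaft, stands on the bench (52 x 52 x 42 mm); not part of the job, leave alone
- putty_tin: small green round tin, 49 mm wide and 56 mm tall, on the bench; leave alone
- black_can: plain black can, 57 mm wide and 92 mm tall, on the bench; leave alone
- rocker_arm: small grey casting, 26 x 37 x 51 mm, on the bench; leave alone
- spark_plug: used spark plug lying on the bench, 21 mm thick and 64 mm long; leave alone
Things that resemble listed ones, but are neither listed nor needed, are in the scene too. Leave any green or red look-alike of the bearing_1 alone.

How it is judged:
By the outcome, as a careful person would: the job done as asked, in the order asked, and still so for the second after the job is handed in, with the robot touching nothing.
It also fails if it takes over 72 s, if anything falls off the work surface, if the arm or the gripper's body presses on something with over 40 N, if the wrist force passes 120 N, or if a joint passes its speed limit or range.

## Working session

There is one attempt and no reset: what is moved stays moved. The work goes in short steps, Python scripts to look and compute and a tool call to move; the robot and the scene stay as the last step left them, time stands still between calls to the robot, and variables do not carry over. Pictures are saved under pics/ and viewed, at most 10 in all, crops included, and the job is handed in when it is done.

Besides the shell and the picture viewer there is one more tool, called in YAML: its name, and indented under it one key for each argument. step_arm: Moves the arm, as the interface text tells. Shifts and turns lie within -1 to 1; 1 stands for 60 cm of shift or pi rad of turn. Its arguments: {"type":"object","properties":{"moves":{"type":"array"},"grip_force":{"type":"number"}},"required":["moves"]}

```bash
mkdir -p pics
cat > h.py <<'E'
import numpy as np, cv2
from plant import r, viewer, nets
from scipy.spatial.transform import Rotation as R
def rot(o):
    o=np.array(o,float)
    return o if o.shape==(3,3) else R.from_euler('xyz',o,degrees=True).as_matrix()
def toworld(c,px,z):
    n=cv2.undistortPoints(np.array([[px]],float),np.array(c['intrinsics']),np.array(c['dist']))[0,0]
    d=rot(c['orientation'])@np.array([n[0],n[1],1]); p=np.array(c['position'])
    return p+d*(z-p[2])/d[2]
def topix(c,P):
    M=rot(c['orientation']); t=-M.T@np.array(c['position'])
    return cv2.projectPoints(np.array([P],float),cv2.Rodrigues(M.T)[0],t,np.array(c['intrinsics']),np.array(c['dist']))[0].reshape(-1,2)
def totool(dw):
    s=r.sense(); return rot(s['orientation']).T@np.array(dw)/0.6
def save(c,n): cv2.imwrite('pics/'+n,c['frame'][:,:,::-1])
E
python3 - <<'E'
from h import *
s=r.sense(); print(s)
for cam in ('top','scene'):
    c=viewer.camera(cam); save(c,cam+'0.png'); print(cam,c['position'],c['orientation'],c['intrinsics'])
    for t,z in (('bearing_0',0),('magazine',0),('rod_tops',.098),('nest',.09)):
        for d in nets.tip_of(t,cam)[:6]: print(t,np.round(d['location']),round(d['p'],2),toworld(c,d['location'],z).round(4))
E
```

```text
{'time_s': 0.0, 'q': array([-7.67530281e+01,  1.72156762e+01,  8.71794545e+01,  6.68254554e-04,
        7.56713646e+01, -3.81666263e+00]), 'dq': array([-0.01768871, -0.07858349, -0.0026065 ,  0.01047057, -0.04960278,
        0.00502322]), 'effort': array([-6.69790079e-04, -5.31799257e+01, -3.52739882e+01,  7.07957265e-02,
        2.43414275e-02, -1.22065353e-04]), 'position': array([ 0.16132154, -0.52553563,  0.20489212]), 'orientation': array([-1.79933695e+02, -5.07203035e-03,  1.70634658e+01]), 'ft_force': array([0.62491064, 0.41641258, 0.13059848]), 'ft_torque': array([-0.00396757, -0.00099218,  0.0004305 ]), 'gripper_force': 0.0, 'grip_width': 1.0012564442895593}
top [0.23327029 0.00425401 1.4613226 ] [-1.68028934e+02  3.84888432e-02 -8.68994782e+01] [[569.0185708    0.         319.57233295]
 [  0.         569.0185708  240.64675893]
 [  0.           0.           1.        ]]
bearing_0 [450. 311.] 0.77 [ 0.376  -0.3264  0.    ]
bearing_0 [431. 247.] 0.7 [ 0.5411 -0.2724  0.    ]
bearing_0 [432. 280.] 0.65 [ 0.4545 -0.2772  0.    ]
bearing_0 [215. 262.] 0.62 [0.4721 0.2917 0.    ]

[... 155 characters left out ...]
 [324. 221.] 0.89 [0.5731 0.0133 0.09  ]
scene [-0.33066349  0.93446405  0.92627672] [-124.08090363    0.37313623 -136.4792848 ] [[567.18696149   0.         319.98295367]
 [  0.         567.18696149 237.21865838]
 [  0.           0.           1.        ]]
bearing_0 [263. 317.] 0.82 [ 0.4811  0.2887 -0.    ]
bearing_0 [411. 224.] 0.51 [ 0.4645 -0.2922  0.    ]
bearing_0 [387. 218.] 0.44 [ 0.5396 -0.2701  0.    ]
bearing_0 [311. 241.] 0.42 [ 0.6225 -0.0241  0.    ]
magazine [313. 255.] 0.59 [0.5689 0.0242 0.    ]
rod_tops [312. 228.] 0.78 [0.5634 0.033  0.098 ]
nest [312. 227.] 0.63 [0.5732 0.0199 0.09  ]
nest [311. 240.] 0.45 [0.5316 0.0681 0.09  ]
nest [314. 232.] 0.32 [0.553  0.0358 0.09  ]
```

View pics/top0.png

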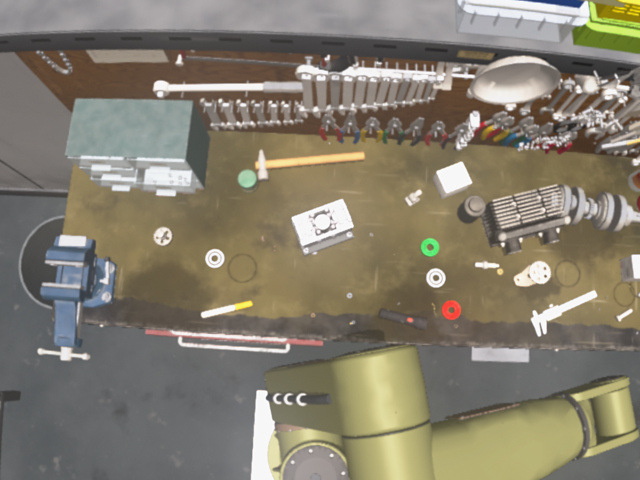

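Run:
```python
import cv2,numpy as np
a=cv2.imread('pics/top0.png')[195:345,395:520]; b=cv2.imread('pics/top0.png')[160:300,190:370]
a=cv2.resize(a,(400,480),interpolation=3);b=cv2.resize(b,(400,311),interpolation=3)
s=cv2.resize(cv2.imread('pics/scene0.png')[170:350,230:450],(400,289),interpolation=3)
o=np.zeros((600,800,3),np.uint8); o[:480,:400]=a; o[:311,400:]=b; o[311:600,400:]=s
cv2.imwrite('pics/crop0.png',o)
```

```text
(no output)
```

View pics/crop0.png

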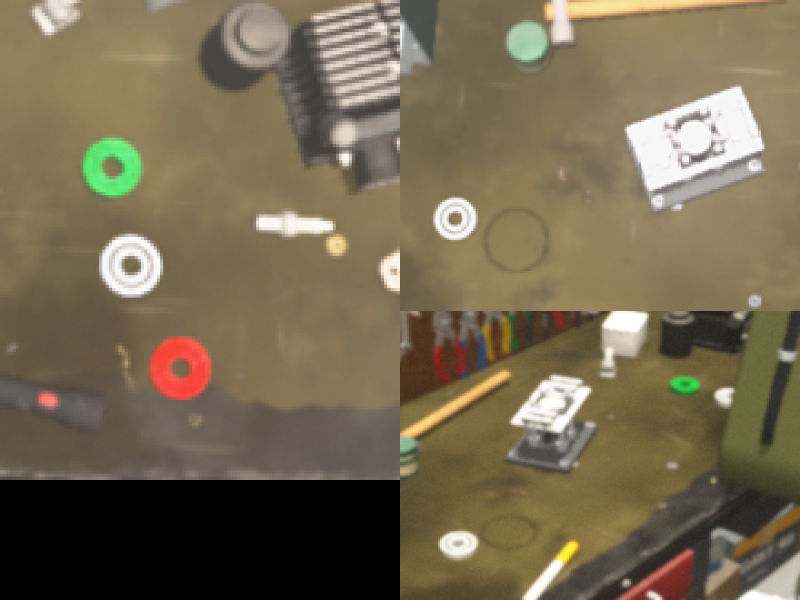

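The top view shows these candidates:
- **bearing_0:** the steel ring at (215,259), the only ring left of the magazine.
- **bearing_1:** the steel-coloured ring at (436,278). The rings at (430,247) green and (451,310) red are the look-alikes. The enlarged crop confirms this.

The magazine is at about (324,225), with its long axis tilted about 18°.

Run:
```python
from h import *
c=viewer.camera('top')
for n,p in (('b0',(214.5,258.5)),('b1',(436,278)),('green',(430,247)),('red',(451.5,310.5))): print(n,toworld(c,p,.014).round(4))
# magazine top plate corners crop (scale 400/180)
k=180/400
P=[(190+(x-400)*k,160+y*k) for x,y in ((627,127),(738,87),(763,145),(650,190))]
W=np.array([toworld(c,p,.095)[:2] for p in P]);print(W.round(3),W.mean(0)); d=W[0]-W[1]+W[3]-W[2]; print('yaw',np.degrees(np.arctan2(-d[0],d[1])))
s=r.sense();print(totool(np.array([.476,.29,.2])-s['position']))
```

```text
b0 [0.4775 0.292  0.014 ]
b1 [ 0.4573 -0.2841  0.014 ]
green [ 0.5383 -0.2671  0.014 ]
red [ 0.375  -0.3261  0.014 ]
[[ 0.578  0.092]
 [ 0.631 -0.03 ]
 [ 0.566 -0.06 ]
 [ 0.508  0.062]] [0.57086345 0.01597657]
yaw 24.421149323995508
[ 0.90022844 -1.14590079  0.00912281]
```

```bash
cat >> h.py <<'E'
def plan(*wps):
    """wps: (x,y,z,yaw) world; prints shift/turn of each from the one before (tool down), starting from the sensed pose"""
    s=r.sense(); p=np.array(s['position']); y=s['orientation'][2]
    for w in wps:
        M=R.from_euler('xyz',[180,0,y],degrees=True).as_matrix(); d=np.array(w[:3])-p
        print((M.T@d/.6).round(4).tolist(), round((w[3]-y)/180,4), 'mm',round(np.linalg.norm(d)*1e3)); p=np.array(w[:3]); y=w[3]
E
python3 - <<'E'
from h import *
plan((.264,-.39,.215,40),(.366,-.255,.225,65),(.469,-.12,.24,90),(.571,.016,.25,112))
E
```

```text
[0.2299, -0.1661, -0.016] 0.1274 mm 170
[0.2749, -0.0631, -0.0167] 0.1389 mm 169
[0.2765, 0.0605, -0.025] 0.1389 mm 170
[0.2267, 0.17, -0.0167] 0.1222 mm 170
```

```bash
sed -i 's|round((w\[3\]-y)/180,4)|round((y-w[3])/180,4)|' h.py; grep -c 'y-w\[3\]' h.py
```

```text
1
```

step_arm:
  moves:
    - [1,[0.23,-0.166,-0.016],-0.127]
    - [1,[0.23,-0.166,-0.016],-0.127]
    - [1,[0.23,-0.166,-0.016],-0.127]
    - [1,[0.23,-0.166,-0.016],-0.127]
    - [1,[0.23,-0.166,-0.016],-0.127]

```text
time_s: 0.97
position: [0.2668, -0.3863, 0.2158]
orientation: [179.9, -0.0, 40.2]
ft_force: [-0.6, 0.6, -0.1]
grip_width: 0.999
gripper_force: 0.0
```

step_arm:
  moves:
    - [1,[0.275,-0.063,-0.017],-0.139]
    - [1,[0.275,-0.063,-0.017],-0.139]
    - [1,[0.275,-0.063,-0.017],-0.139]
    - [1,[0.275,-0.063,-0.017],-0.139]
    - [1,[0.275,-0.063,-0.017],-0.139]

```text
time_s: 1.38
position: [0.3691, -0.2512, 0.2259]
orientation: [179.9, -0.0, 65.4]
ft_force: [-1.1, -1.0, -0.1]
grip_width: 1.001
gripper_force: 0.0
```

step_arm:
  moves:
    - [1,[0.2765,0.0605,-0.025],-0.139]
    - [1,[0.2765,0.0605,-0.025],-0.139]
    - [1,[0.2765,0.0605,-0.025],-0.139]
    - [1,[0.2765,0.0605,-0.025],-0.139]
    - [1,[0.2765,0.0605,-0.025],-0.139]

```text
time_s: 1.8
position: [0.4721, -0.1164, 0.2407]
orientation: [179.9, -0.0, 90.4]
ft_force: [-0.6, -0.5, 0.4]
grip_width: 1.0
gripper_force: 0.0
```

step_arm:
  moves:
    - [1,[0.227,0.17,-0.017],-0.122]
    - [1,[0.227,0.17,-0.017],-0.122]
    - [1,[0.227,0.17,-0.017],-0.122]
    - [1,[0.227,0.17,-0.017],-0.122]
    - [1,[0.227,0.17,-0.017],-0.122]

```text
time_s: 2.22
position: [0.5738, 0.0196, 0.25]
orientation: [180.0, -0.0, 112.1]
ft_force: [-0.8, -0.5, -0.9]
grip_width: 0.999
gripper_force: 0.0
```

Run:
```python
from h import *
s=r.sense(); print(s['time_s'],s['position'],s['orientation'],s['q'])
c=viewer.camera('wrist'); save(c,'w1.png'); print(c['position'],c['orientation'],c['intrinsics'])
for t,z in (('rod_tops',.092),('nest',.0845),('lips',.078)):
    for d in nets.tip_of(t,'wrist')[:3]: print(t,np.round(d['location'],1),round(d['p'],2),toworld(c,d['location'],z).round(4),toworld(c,d['location'],z+.012).round(4))
```

```text
2.2167 [0.57380759 0.01960994 0.24997885] [ 1.79984089e+02 -3.63844647e-02  1.12106929e+02] [-1.71635416e+00  1.86227698e+01  7.93502301e+01  4.00986546e-02
  8.20271431e+01 -2.38288398e+01]
[0.54606112 0.08852051 0.42978837] [1.65080858e+02 7.15434464e-03 2.21333667e+01] [[427.11867001   0.         313.83823199]
 [  0.         427.11867001 241.99499007]
 [  0.           0.           1.        ]]
rod_tops [313.7 228.8] 0.84 [0.5757 0.0154 0.092 ] [0.5746 0.018  0.104 ]
nest [314.7 223.8] 0.7 [0.5755 0.018  0.0845] [0.5745 0.0204 0.0965]
lips [312.9 220.6] 0.93 [0.5736 0.0186 0.078 ] [0.5726 0.021  0.09  ]
```

View pics/w1.png

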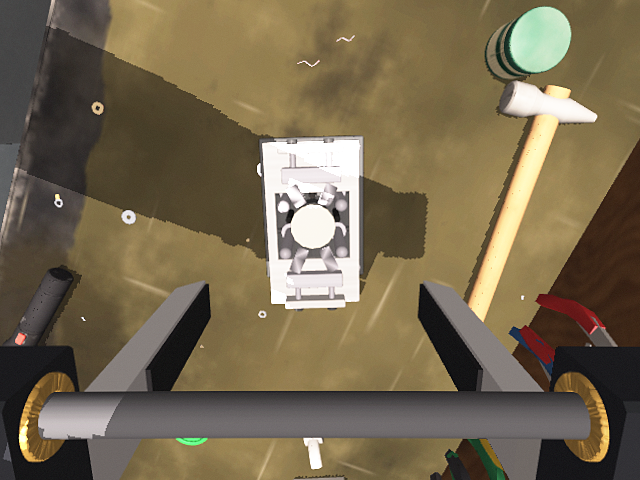

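The wrist view shows the magazine's white follower at (314,227) and four rod tops near (284,207), (341,206), (285,254) and (341,254). Its sides line up with the picture, so its yaw is about 22°. Next I'll look from straight above, which removes the effect of the unknown column height.

step_arm:
  moves:
    - [1,[-0.124,0,0],0]
    - [1,[-0.124,0,0],0]
    - [1,[-0.124,0,0],0]
    - [1,[-0.124,0,0],0]

```text
time_s: 2.75
position: [0.5988, -0.056, 0.2503]
orientation: [-180.0, -0.0, 111.7]
ft_force: [0.2, -0.4, -0.8]
grip_width: 0.995
gripper_force: 0.0
```

Run:
```python
from h import *
s=r.sense(); print(s['time_s'],s['position'],s['orientation'])
c=viewer.camera('wrist'); save(c,'w2.png'); print(c['position'],c['orientation'])
import pickle; pickle.dump(c,open('w2.pkl','wb'))
for t,z in (('rod_tops',.098),('nest',.0905),('lips',.084)):
    for d in nets.tip_of(t,'wrist')[:3]: print(t,np.round(d['location'],1),round(d['p'],2),toworld(c,d['location'],z).round(4))
u,v=topix(c,(.5745,.018,.098))[0].astype(int); print(u,v)
a=c['frame'][max(v-110,0):v+110,u-110:u+110,::-1]; cv2.imwrite('pics/w2c.png',cv2.resize(a,None,fx=2.7,fy=2.7,interpolation=3)); print(max(v-110,0),u-110)
```

```text
2.75 [ 0.59881283 -0.05599725  0.25030169] [-1.79978926e+02 -5.71854109e-03  1.11661166e+02]
[0.5716896  0.01327419 0.43007172] [1.65046193e+02 4.29211766e-02 2.16890138e+01]
rod_tops [317.5 123. ] 0.65 [0.5727 0.0174 0.098 ]
lips [316.9 123.6] 0.92 [0.5725 0.017  0.084 ]
319 123
13 209
```

View pics/w2c.png

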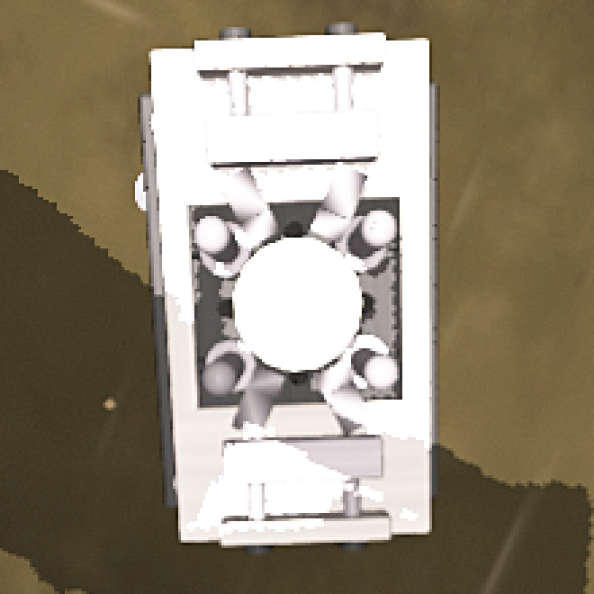

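The crop shows the rod tops at crop pixels (213,236), (379,229), (222,376) and (380,373), with the follower disc at (298,305). I'll fit the pose from these points.

Run:
```python
from h import *; import pickle
from scipy.optimize import least_squares
c=pickle.load(open('w2.pkl','rb'))
m=np.array([(213,236),(379,229),(222,376),(380,373)])/2.7+[209,13]
for z in (.09,.098,.104):
    W=np.array([toworld(c,p,z-.001)[:2] for p in m]); d=W[1]-W[0]+W[3]-W[2]; e=W[0]-W[2]+W[1]-W[3]
    print(z,W.mean(0).round(4),np.degrees(np.arctan2(d[1],d[0])),np.degrees(np.arctan2(-e[0],e[1])),np.linalg.norm(d)/2*1e3,np.linalg.norm(e)/2*1e3,'expect 45.5 38.2')
print('follower',toworld(c,np.array((298,305))/2.7+[209,13],.084).round(4))
plan((.5,.12,.235,112),(.477,.291,.1,112),(.477,.291,.003,112),(.477,.291,.003,22))
```

```text
0.09 [0.575  0.0161] 23.361560397282226 24.005817432342607 46.16023717736857 38.96006422661665 expect 45.5 38.2
0.098 [0.5749 0.0161] 23.36156039728225 24.005817432342692 45.077526786057625 38.04623732788967 expect 45.5 38.2
0.104 [0.5749 0.016 ] 23.361560397282265 24.00581743234269 44.26549399257441 37.3608671538444 expect 45.5 38.2
follower [0.575 0.016 0.084]
[0.3289, -0.0454, 0.0264] -0.0004 mm 200
[0.2786, 0.0712, 0.225] 0.0 mm 219
[0.0, -0.0, 0.1617] 0.0 mm 97
[0.0, 0.0, 0.0] 0.5 mm 0
```

step_arm:
  moves:
    - [1,[0.329,-0.045,0.026],0]
    - [1,[0.329,-0.045,0.026],0]
    - [1,[0.329,-0.045,0.026],0]
    - [1,[0.329,-0.045,0.026],0]
    - [1,[0.329,-0.045,0.026],0]

```text
time_s: 3.37
position: [0.4985, 0.1223, 0.235]
orientation: [180.0, -0.0, 112.0]
ft_force: [0.7, 1.7, 0.0]
grip_width: 1.002
gripper_force: 0.0
```

step_arm:
  moves:
    - [1,[0.279,0.071,0.14],0]
    - [1,[0.279,0.071,0.14],0]
    - [1,[0.279,0.071,0.14],0]
    - [1,[0.279,0.071,0.14],0]
    - [1,[0.279,0.071,0.14],0]

```text
time_s: 3.78
position: [0.4756, 0.2943, 0.1493]
orientation: [-179.9, -0.0, 112.1]
ft_force: [0.1, 0.5, 0.1]
grip_width: 1.002
gripper_force: 0.0
```

```bash
cat >> h.py <<'E'
def ring(c,g):
    """refine a bearing's centre near world guess g (top face at z .014): white ring pixels' enclosing ellipse"""
    u,v=topix(c,(g[0],g[1],.014))[0].astype(int); k=75
    y0,x0=max(v-k,0),max(u-k,0); a=c['frame'][y0:v+k,x0:u+k]
    m=((a.min(2)>140)&(a.max(2).astype(int)-a.min(2)<40)).astype(np.uint8)
    cs=max(cv2.findContours(m,0,2)[0],key=cv2.contourArea); e=cv2.fitEllipse(cv2.convexHull(cs)); p=np.array(e[0])+[x0,y0]
    return p,e[1],toworld(c,p,.013)
E
python3 - <<'E'
from h import *
s=r.sense(); print(s['time_s'],s['position'],s['orientation'])
c=viewer.camera('wrist'); save(c,'w3.png')
for d in nets.spot_in('bearing_0','wrist')[:3]: print(np.round(d['location'],1),round(d['p'],2),toworld(c,d['location'],.012).round(4))
print(ring(c,(.477,.291)), topix(c,(.477,.291,.014)))
E
```

```text
3.7833 [0.47561452 0.29426191 0.14933983] [-1.79938997e+02 -1.60969838e-02  1.12063752e+02]
[312.9 246.5] 0.64 [0.4802 0.2811 0.012 ]
(array([317.62125397, 232.79439545]), (61.784889221191406, 62.664066314697266), array([0.47935113, 0.2927623 , 0.013     ])) [[313.88890163 234.06267088]]
```

Run:
```python
from h import *
plan((.4794,.2928,.0035,112))
```

```text
[-0.0043, 0.0054, 0.2423] 0.001 mm 145
```

step_arm:
  moves:
    - [0.7,[-0.004,0.005,0.12],0]
    - [0.7,[-0.004,0.005,0.18],0]
    - [0.7,[-0.004,0.005,0.22],0]
    - [0.7,[-0.004,0.005,0.242],0]
    - [0.7,[-0.004,0.005,0.242],0]
  grip_force: 10

```text
time_s: 4.3
position: [0.4801, 0.289, 0.0028]
orientation: [-179.8, 0.0, 111.9]
ft_force: [-1.0, -0.1, 0.2]
grip_width: 0.71
gripper_force: 0.0
```

step_arm:
  moves:
    - [0.3,[0,0,0],0]
    - [0.3,[0,0,0],0]
    - [0.3,[0,0,0],0]
    - [0.3,[0,0,0],0]
    - [0.3,[0,0,0],0]

```text
time_s: 4.72
position: [0.4818, 0.2902, 0.007]
orientation: [179.9, -0.0, 111.9]
ft_force: [-1.0, -1.3, 7.7]
grip_width: 0.494
gripper_force: 10.0
```

step_arm:
  moves:
    - [0.7,[0,0,0],0]
    - [0.7,[0,0,0],0]
    - [0.7,[0,0,0],0]

```text
time_s: 4.97
position: [0.4814, 0.29, 0.0059]
orientation: [180.0, -0.0, 111.9]
ft_force: [0.9, 0.1, 0.2]
grip_width: 0.671
gripper_force: 0.0
```

Run:
```python
from h import *
s=r.sense(); print(s['time_s'],s['position'],s['orientation'],s['ft_force'])
```

```text
4.9667 [0.48139847 0.29002701 0.00591734] [ 1.79975377e+02 -2.64515525e-03  1.11928405e+02] [0.88431707 0.06758742 0.17674499]
```

step_arm:
  moves:
    - [0.7,[0,0,0.004],0.19]
    - [0.7,[0,0,0.004],0.19]
    - [0.7,[0,0,0.004],0.19]
    - [0.7,[0,0,0.004],0.19]
    - [0.7,[0,0,0.004],0.19]

```text
time_s: 5.38
position: [0.4813, 0.2899, 0.0032]
orientation: [-180.0, 0.0, 77.3]
ft_force: [1.0, -0.2, 0.3]
grip_width: 0.698
gripper_force: 0.0
```

step_arm:
  moves:
    - [0.7,[0,0,0],0.19]
    - [0.7,[0,0,0],0.19]
    - [0.7,[0,0,0],0.19]
    - [0.7,[0,0,0],0.19]
    - [0.7,[0,0,0],0.19]

```text
time_s: 5.8
position: [0.4813, 0.29, 0.0033]
orientation: [-180.0, 0.0, 43.1]
ft_force: [0.7, 0.2, -0.5]
grip_width: 0.702
gripper_force: 0.0
```

step_arm:
  moves:
    - [0.7,[0,0,0],0.12]
    - [0.7,[0,0,0],0.12]
    - [0.7,[0,0,0],0.12]
    - [0.7,[0,0,0],0.12]
    - [0.7,[0,0,0],0.12]

```text
time_s: 6.22
position: [0.4813, 0.29, 0.0032]
orientation: [-180.0, 0.0, 22.1]
ft_force: [-0.3, -0.2, 0.7]
grip_width: 0.701
gripper_force: 0.0
```

step_arm:
  moves:
    - [0.4,[0,0,0],0]
    - [0.3,[0,0,0],0]
    - [0.3,[0,0,0],0]
    - [0.3,[0,0,0],0]
    - [0.3,[0,0,0],0]
  grip_force: 25

```text
time_s: 6.63
position: [0.4813, 0.29, 0.0033]
orientation: [-180.0, -0.0, 22.0]
ft_force: [-0.5, 0.5, -0.3]
grip_width: 0.494
gripper_force: 25.0
```

Run:
```python
from h import *
s=r.sense(); print(s['time_s'],s['position'],s['orientation'],s['ft_force'])
plan((.483,.285,.13,22),(.52,.16,.18,55),(.56,.05,.18,85),(.575,.016,.15,113.5))
```

```text
6.6333 [0.48133779 0.28998075 0.00326038] [-1.79997794e+02 -1.38159639e-03  2.19660206e+01] [-0.45747059  0.46540504 -0.29900895]
[-0.0005, 0.0087, -0.2112] -0.0002 mm 127
[-0.0209, 0.2163, -0.0833] -0.1833 mm 140
[-0.1119, 0.1598, 0.0] -0.1667 mm 117
[-0.0543, 0.0298, 0.05] -0.1583 mm 48
```

step_arm:
  moves:
    - [0.3,[0,0.009,-0.21],0]
    - [0.3,[0,0.009,-0.21],0]
    - [0.3,[0,0.009,-0.21],0]
    - [0.3,[0,0.009,-0.21],0]
    - [0.3,[0,0.009,-0.21],0]

```text
time_s: 7.05
position: [0.4842, 0.2853, 0.1314]
orientation: [-180.0, -0.3, 21.9]
ft_force: [0.5, -0.4, -1.7]
grip_width: 0.493
gripper_force: 25.0
```

step_arm:
  moves:
    - [0.3,[-0.021,0.216,-0.083],-0.183]
    - [0.3,[-0.021,0.216,-0.083],-0.183]
    - [0.3,[-0.021,0.216,-0.083],-0.183]
    - [0.3,[-0.021,0.216,-0.083],-0.183]
    - [0.3,[-0.021,0.216,-0.083],-0.183]

```text
time_s: 7.47
position: [0.521, 0.1566, 0.179]
orientation: [180.0, 0.0, 55.1]
ft_force: [0.5, 0.4, -1.6]
grip_width: 0.492
gripper_force: 25.0
```

step_arm:
  moves:
    - [0.3,[-0.112,0.16,0],-0.167]
    - [0.3,[-0.112,0.16,0],-0.167]
    - [0.3,[-0.112,0.16,0],-0.167]
    - [0.3,[-0.112,0.16,0],-0.167]
    - [0.3,[-0.112,0.16,0],-0.167]

```text
time_s: 7.88
position: [0.5597, 0.0476, 0.1767]
orientation: [-179.8, 0.0, 85.2]
ft_force: [-0.3, 0.7, -1.9]
grip_width: 0.491
gripper_force: 25.0
```

step_arm:
  moves:
    - [0.3,[-0.054,0.03,0.05],-0.158]
    - [0.3,[-0.054,0.03,0.05],-0.158]
    - [0.3,[-0.054,0.03,0.05],-0.158]
    - [0.3,[-0.054,0.03,0.05],-0.158]
    - [0.3,[-0.054,0.03,0.05],-0.158]

```text
time_s: 8.3
position: [0.5742, 0.0158, 0.1469]
orientation: [-179.8, -0.1, 113.7]
ft_force: [-0.1, -0.4, -1.0]
grip_width: 0.495
gripper_force: 25.0
```

Run:
```python
from h import *
c=viewer.camera('wrist'); save(c,'w4.png')
s=r.sense(); print(s['time_s'],s['position'],s['orientation'],s['ft_force'],s['grip_width'])
plan((.575,.016,.118,113.5))
cv2.imwrite('pics/w4c.png',c['frame'][100:480,120:520,::-1])
```

```text
8.35 [0.5743001  0.01594083 0.14725514] [-1.79854742e+02 -6.59149998e-02  1.13262020e+02] [-0.05028921  0.2648388  -1.00156908] 0.48915713363258834
[-0.0004, 0.0011, 0.0488] -0.0013 mm 29
```

View pics/w4c.png

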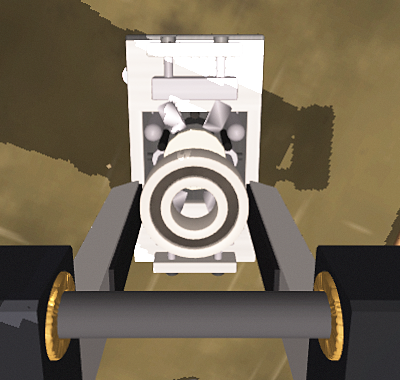

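The bearing is gripped and centred sideways between the upper rod tops (crop (152,132) and (236,132)). I'll lower it while watching the force.

step_arm:
  moves:
    - [0.3,[0,0.001,0.03],-0.001]
    - [0.3,[0,0.001,0.05],-0.001]
    - [0.3,[0,0.001,0.06],-0.001]
    - [0.3,[0,0.001,0.064],-0.001]
    - [0.3,[0,0.001,0.064],-0.001]

```text
time_s: 8.77
position: [0.5752, 0.0163, 0.11]
orientation: [-179.9, -0.0, 113.5]
ft_force: [0.7, 0.8, -2.2]
grip_width: 0.491
gripper_force: 25.0
```

step_arm:
  moves:
    - [0.3,[0,0,0.005],0]
    - [0.3,[0,0,0.007],0]
    - [0.3,[0,0,0.007],0]

```text
time_s: 9.02
position: [0.5755, 0.0162, 0.1065]
orientation: [180.0, 0.0, 113.5]
ft_force: [-0.2, 0.1, -0.8]
grip_width: 0.493
gripper_force: 25.0
```

step_arm:
  moves:
    - [0.3,[0,0,0.005],0]
    - [0.3,[0,0,0.005],0]
    - [0.3,[0,0,0.005],0]

```text
time_s: 9.27
position: [0.5754, 0.0162, 0.1034]
orientation: [-180.0, -0.0, 113.5]
ft_force: [0.0, -0.3, -1.7]
grip_width: 0.493
gripper_force: 25.0
```

step_arm:
  moves:
    - [0.3,[0,0,0.004],0]
    - [0.3,[0,0,0.004],0]
    - [0.3,[0,0,0.004],0]

```text
time_s: 9.52
position: [0.5754, 0.0162, 0.1009]
orientation: [-180.0, -0.0, 113.5]
ft_force: [-0.5, 0.8, -1.4]
grip_width: 0.497
gripper_force: 25.0
```

step_arm:
  moves:
    - [0.3,[0,0,0.003],0]
    - [0.3,[0,0,0.003],0]
    - [0.3,[0,0,0.003],0]

```text
time_s: 9.77
position: [0.5754, 0.0163, 0.0992]
orientation: [-180.0, -0.0, 113.5]
ft_force: [-1.0, 0.2, -0.4]
grip_width: 0.494
gripper_force: 25.0
```

step_arm:
  moves:
    - [0.3,[0,0,0.003],0]
    - [0.3,[0,0,0.003],0]
    - [0.3,[0,0,0.003],0]

```text
time_s: 10.02
position: [0.5754, 0.0161, 0.0974]
orientation: [-180.0, -0.0, 113.5]
ft_force: [-2.0, -1.3, 0.9]
grip_width: 0.494
gripper_force: 25.0
```

step_arm:
  moves:
    - [0.3,[0,0,0.003],0]
    - [0.3,[0,0,0.003],0]
    - [0.3,[0,0,0.003],0]

```text
time_s: 10.27
position: [0.5753, 0.0161, 0.0955]
orientation: [-180.0, -0.0, 113.5]
ft_force: [-1.8, -0.6, 0.1]
grip_width: 0.49
gripper_force: 25.0
```

step_arm:
  moves:
    - [0.3,[0,0,0.002],0]
    - [0.3,[0,0,0.002],0]
    - [0.3,[0,0,0.002],0]

```text
time_s: 10.52
position: [0.5754, 0.0161, 0.0945]
orientation: [-180.0, 0.0, 113.5]
ft_force: [-3.8, -1.0, 3.1]
grip_width: 0.498
gripper_force: 25.0
```

step_arm:
  moves:
    - [0.3,[0,-0.001,0.001],0]
    - [0.3,[0,-0.001,0.001],0]
    - [0.3,[0,-0.001,0.001],0]

```text
time_s: 10.77
position: [0.5752, 0.016, 0.0941]
orientation: [180.0, 0.0, 113.5]
ft_force: [-2.2, -0.2, 4.9]
grip_width: 0.493
gripper_force: 25.0
```

step_arm:
  moves:
    - [0.3,[0,0,0.0015],0]
    - [0.3,[0,0,0.0015],0]
    - [0.3,[0,0,0.0015],0]

```text
time_s: 11.02
position: [0.575, 0.0159, 0.0931]
orientation: [180.0, 0.0, 113.5]
ft_force: [-2.5, -0.4, 5.9]
grip_width: 0.496
gripper_force: 25.0
```

step_arm:
  moves:
    - [0.3,[0,-0.001,0.001],0]
    - [0.3,[0,-0.001,0.001],0]
    - [0.3,[0,-0.001,0.001],0]

```text
time_s: 11.27
position: [0.5748, 0.0158, 0.0927]
orientation: [179.9, 0.0, 113.5]
ft_force: [-1.4, 0.2, 5.4]
grip_width: 0.494
gripper_force: 25.0
```

step_arm:
  moves:
    - [0.3,[0,0,0.001],0]
    - [0.3,[0,0,0.001],0]
    - [0.3,[0,0,0.001],0]

```text
time_s: 11.52
position: [0.5748, 0.0158, 0.0921]
orientation: [179.9, 0.0, 113.5]
ft_force: [-1.2, -0.3, 5.1]
grip_width: 0.492
gripper_force: 25.0
```

Run:
```python
from h import *
c=viewer.camera('wrist'); save(c,'w5.png')
s=r.sense(); print(s['time_s'],s['position'],s['ft_force'],s['ft_torque'],s['grip_width'])
cv2.imwrite('pics/w5c.png',cv2.resize(c['frame'][100:400,180:460,::-1],None,fx=2,fy=2,interpolation=3))
```

```text
11.5667 [0.57477532 0.0157442  0.09208435] [-1.36982479  0.76434453  5.29676568] [-0.12513304  0.07843702 -0.00096418] 0.4934935209857066
```

View pics/w5c.png

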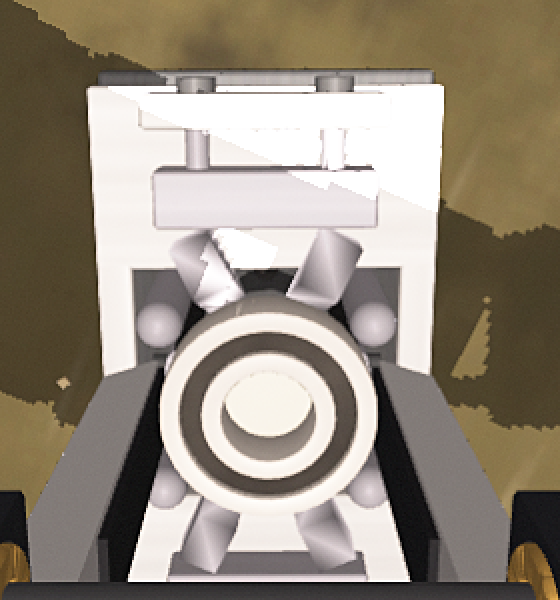

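The picture shows the bearing between the four rod tops, with the prongs above and below it. I'll measure its offset from the rods.

Run:
```python
from h import *
c=viewer.camera('wrist'); f=lambda p:np.array(p)/2+[180,100]
m=[(158,325),(374,325),(168,487),(368,487)]
ax=np.radians(23.5); B=np.array([[np.cos(ax),np.sin(ax)],[-np.sin(ax),np.cos(ax)]])
for h in (0,3,6,9):
    z=.092+h/1e3-.002
    W=np.array([toworld(c,f(p),z)[:2] for p in m])
    tc=toworld(c,f((268,413)),.0921-.0033+.014)[:2]
    print(h,W.mean(0).round(4),np.linalg.norm(W[1]-W[0]),np.linalg.norm(W[0]-W[2]),'top centre',tc.round(4),'bearing-rods in mag (mm)',(B@(tc-W.mean(0))*1e3).round(1))
```

```text
0 [0.5763 0.0124] 0.048199102206719205 0.03992061047867135 top centre [0.5748 0.0165] bearing-rods in mag (mm) [0.2 4.4]
3 [0.5758 0.0136] 0.04740389443642715 0.03926198452519834 top centre [0.5748 0.0165] bearing-rods in mag (mm) [0.2 3.1]
6 [0.5753 0.0148] 0.04660868666613499 0.03860335857172534 top centre [0.5748 0.0165] bearing-rods in mag (mm) [0.2 1.8]
9 [0.5748 0.016 ] 0.04581347889584294 0.03794473261825238 top centre [0.5748 0.0165] bearing-rods in mag (mm) [0.2 0.5]
```

Rod spacing and the onset of force both suggest h is about 6–7 mm, so the bearing is on the lips. I'll ease off, release, rise and feel its top with closed fingers.

step_arm:
  moves:
    - [0.3,[0,0,-0.002],0]
    - [0.3,[0,0,-0.002],0]
    - [0.65,[0,0,-0.002],0]
    - [0.65,[0,0,-0.002],0]
    - [0.65,[0,0,-0.002],0]

```text
time_s: 12.03
position: [0.5743, 0.0157, 0.0927]
orientation: [-180.0, -0.0, 113.5]
ft_force: [0.0, 0.4, -0.8]
grip_width: 0.638
gripper_force: 0.0
```

step_arm:
  moves:
    - [0.65,[0,0,-0.03],0]
    - [0.65,[0,0,-0.06],0]
    - [0,[0,0,-0.06],0]
    - [0,[0,0,-0.06],0]
    - [0,[0,0,-0.06],0]

```text
time_s: 12.45
position: [0.574, 0.0157, 0.128]
orientation: [-179.9, -0.0, 113.5]
ft_force: [0.1, -1.5, 0.1]
grip_width: 0.473
gripper_force: 0.0
```

Run:
```python
from h import *
c=viewer.camera('wrist'); save(c,'w6.png')
s=r.sense(); print(s['time_s'],s['position'],s['ft_force'],s['ft_torque'],s['grip_width'])
cv2.imwrite('pics/w6c.png',cv2.resize(c['frame'][100:400,180:460,::-1],None,fx=2,fy=2,interpolation=3))
```

```text
12.5 [0.57389603 0.01574185 0.12778266] [ 0.08552486 -0.27960685 -0.1329248 ] [-0.00986667 -0.07392256 -0.01567745] 0.43186924830126383
```

View pics/w6c.png

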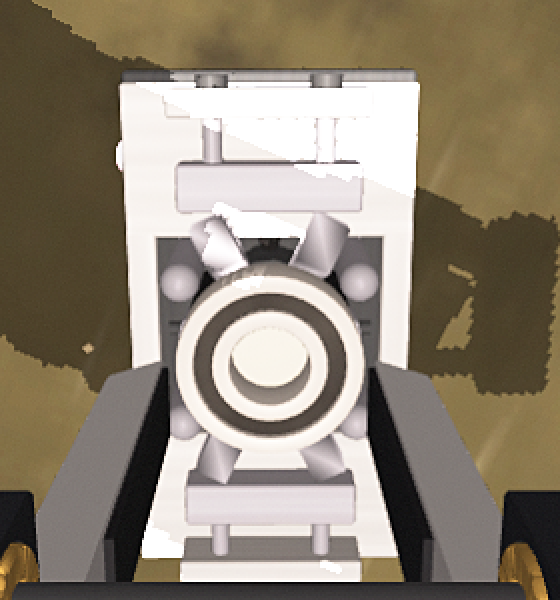

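The bearing sits centred and flat between the rods, with its face centre at (270,358). Now I'll press it with closed fingers.

step_arm:
  moves:
    - [0,[0,0.001,0.02],0]
    - [0,[0,0.001,0.025],0]
    - [0,[0,0.001,0.028],0]
    - [0,[0,0.001,0.03],0]
    - [0,[0,0.001,0.03],0]

```text
time_s: 12.92
position: [0.5748, 0.016, 0.1104]
orientation: [-180.0, -0.0, 113.5]
ft_force: [0.2, -1.2, -0.1]
grip_width: 0.074
gripper_force: 0.0
```

step_arm:
  moves:
    - [0,[0,0,0.0025],0]
    - [0,[0,0,0.0025],0]
    - [0,[0,0,0.0025],0]

```text
time_s: 13.17
position: [0.575, 0.016, 0.1095]
orientation: [180.0, 0.0, 113.5]
ft_force: [0.1, -0.0, -0.1]
grip_width: 0.006
gripper_force: 0.0
```

step_arm:
  moves:
    - [0,[0,0,0.0025],0]
    - [0,[0,0,0.0025],0]
    - [0,[0,0,0.0025],0]

```text
time_s: 13.42
position: [0.575, 0.016, 0.1081]
orientation: [180.0, 0.0, 113.5]
ft_force: [0.2, 0.6, 1.2]
grip_width: 0.004
gripper_force: 0.5
```

step_arm:
  moves:
    - [0,[0,0,0.0025],0]
    - [0,[0,0,0.0025],0]
    - [0,[0,0,0.0025],0]

```text
time_s: 13.67
position: [0.5751, 0.016, 0.1066]
orientation: [180.0, 0.0, 113.5]
ft_force: [1.3, 1.0, 2.1]
grip_width: 0.005
gripper_force: 1.1
```

step_arm:
  moves:
    - [0,[0,0,0.003],0]
    - [0,[0,0,0.003],0]
    - [0,[0,0,0.003],0]

```text
time_s: 13.92
position: [0.5751, 0.016, 0.1047]
orientation: [180.0, 0.0, 113.5]
ft_force: [-0.0, -0.2, 3.4]
grip_width: 0.004
gripper_force: 1.2
```

step_arm:
  moves:
    - [0,[0,0,0.003],0]
    - [0,[0,0,0.003],0]
    - [0,[0,0,0.003],0]

```text
time_s: 14.17
position: [0.5751, 0.016, 0.1029]
orientation: [180.0, 0.0, 113.5]
ft_force: [1.1, -0.0, 3.2]
grip_width: 0.006
gripper_force: 1.6
```

step_arm:
  moves:
    - [0,[0,0,0.003],0]
    - [0,[0,0,0.003],0]
    - [0,[0,0,0.003],0]

```text
time_s: 14.42
position: [0.5749, 0.0159, 0.101]
orientation: [-180.0, -0.0, 113.5]
ft_force: [2.3, 1.1, 1.9]
grip_width: 0.005
gripper_force: 1.0
```

step_arm:
  moves:
    - [0,[0,0,0.003],0]
    - [0,[0,0,0.003],0]
    - [0,[0,0,0.003],0]

```text
time_s: 14.67
position: [0.5749, 0.0159, 0.0991]
orientation: [-180.0, -0.0, 113.5]
ft_force: [1.5, 0.3, 1.7]
grip_width: 0.003
gripper_force: 1.0
```

step_arm:
  moves:
    - [0,[0,0,0.002],0]
    - [0,[0,0,0.002],0]
    - [0,[0,0,0.002],0]

```text
time_s: 14.92
position: [0.5749, 0.016, 0.098]
orientation: [-180.0, -0.0, 113.5]
ft_force: [0.7, -0.2, 3.8]
grip_width: 0.002
gripper_force: 1.4
```

step_arm:
  moves:
    - [0,[0,0,0.002],0]
    - [0,[0,0,0.002],0]
    - [0,[0,0,0.002],0]

```text
time_s: 15.17
position: [0.5749, 0.016, 0.0968]
orientation: [-180.0, -0.0, 113.5]
ft_force: [0.7, -0.6, 2.1]
grip_width: 0.009
gripper_force: 1.3
```

Run:
```python
from h import *
c=viewer.camera('wrist'); save(c,'w7.png')
s=r.sense(); print(s['time_s'],s['position'],s['ft_force'],s['ft_torque'])
cv2.imwrite('pics/w7c.png',cv2.resize(c['frame'][100:400,180:460,::-1],None,fx=2,fy=2,interpolation=3))
```

```text
15.2167 [0.57488203 0.01595078 0.09677001] [ 1.10659722 -0.34504042  2.03987347] [-0.02548881 -0.2861224   0.01416157]
```

View pics/w7c.png

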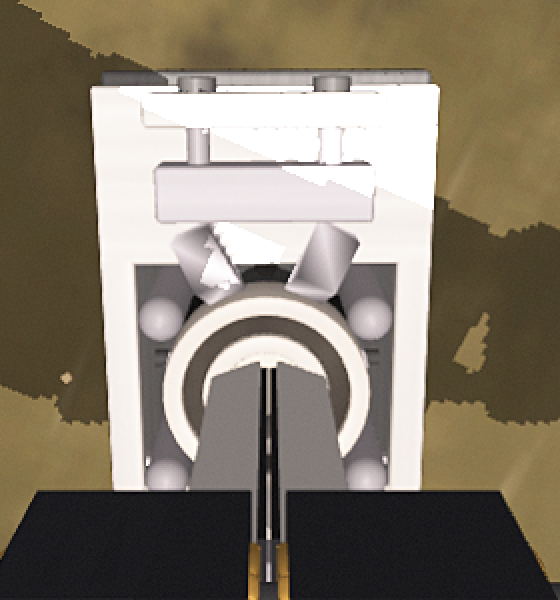

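The bearing is flat under the closed fingers and sliding down between the rods with little force. I'll continue pressing.

step_arm:
  moves:
    - [0,[0,0,0.0025],0]
    - [0,[0,0,0.0025],0]
    - [0,[0,0,0.0025],0]

```text
time_s: 15.47
position: [0.5749, 0.0159, 0.0953]
orientation: [-180.0, -0.0, 113.5]
ft_force: [1.6, 0.1, 1.7]
grip_width: 0.004
gripper_force: 1.2
```

step_arm:
  moves:
    - [0,[0,0,0.0025],0]
    - [0,[0,0,0.0025],0]
    - [0,[0,0,0.0025],0]

```text
time_s: 15.72
position: [0.5749, 0.0159, 0.0938]
orientation: [-180.0, -0.0, 113.5]
ft_force: [0.9, 0.3, 3.1]
grip_width: 0.006
gripper_force: 1.2
```

step_arm:
  moves:
    - [0,[0,0,0.0025],0]
    - [0,[0,0,0.0025],0]
    - [0,[0,0,0.0025],0]

```text
time_s: 15.97
position: [0.5749, 0.016, 0.0923]
orientation: [-180.0, -0.0, 113.5]
ft_force: [0.4, 0.7, 3.1]
grip_width: 0.006
gripper_force: 1.4
```

step_arm:
  moves:
    - [0,[0,0,0.0025],0]
    - [0,[0,0,0.0025],0]
    - [0,[0,0,0.0025],0]

```text
time_s: 16.22
position: [0.5749, 0.0159, 0.0908]
orientation: [-180.0, -0.0, 113.5]
ft_force: [-0.1, 0.2, 2.5]
grip_width: 0.006
gripper_force: 1.4
```

Run:
```python
from h import *
c=viewer.camera('wrist'); save(c,'w8.png'); sc=viewer.camera('scene'); tp=viewer.camera('top')
s=r.sense(); print(s['time_s'],s['position'],s['ft_force'],s['ft_torque'])
cr=lambda i,x,y,w,h:cv2.resize(i[y:y+h,x:x+w],(400,300),interpolation=3)
a=cv2.imread('pics/w7.png'); b=c['frame'][:,:,::-1]
u,v=topix(sc,(.575,.016,.09))[0].astype(int); u2,v2=topix(tp,(.575,.016,.09))[0].astype(int)
o=np.vstack([np.hstack([cr(a,240,200,160,120),cr(b,240,200,160,120)]),np.hstack([cr(sc['frame'][:,:,::-1],u-40,v-30,80,60),cr(tp['frame'][:,:,::-1],u2-40,v2-30,80,60)])])
cv2.imwrite('pics/m8.png',o)
```

```text
16.3667 [0.57489368 0.01595139 0.09075196] [ 0.51300293 -0.35008087  2.94581594] [-0.11556166 -0.14153045  0.04483302]
```

View pics/m8.png

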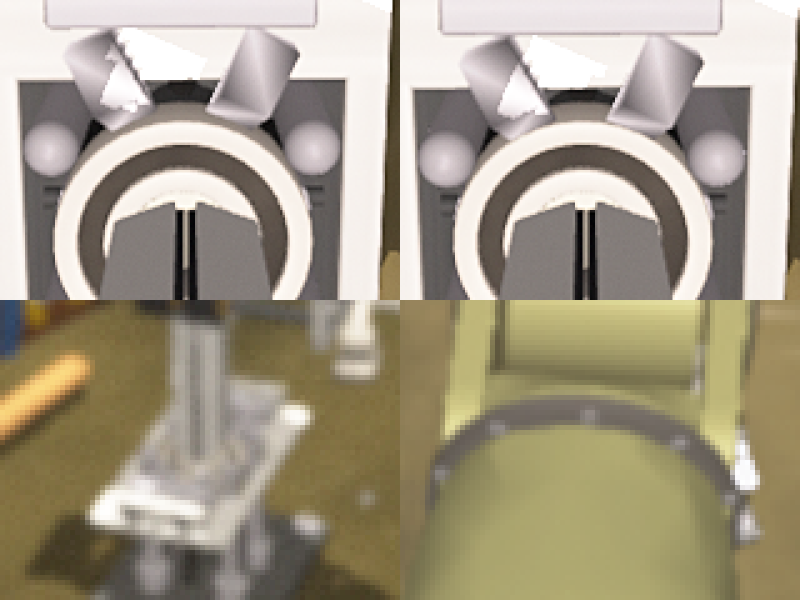

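Run:
```python
from h import *
from scipy.optimize import brentq
c=viewer.camera('wrist'); s=r.sense(); print(s['time_s'],s['position'][2],c['position'])
f=lambda p:np.array(p)/2.5+[240,200]
W=lambda a,b,L:brentq(lambda z:np.linalg.norm(toworld(c,f(a),z)-toworld(c,f(b),z))-L,0,.2)
print('ring z',W((55,240),(313,240),.047),'rods z',W((48,158),(312,158),.0455), 'per px', W((55,240),(315,240),.047))
print('tcp px',topix(c,s['position']), 'tcp in crop', (topix(c,s['position'])-[240,200])*2.5)
# bearing top edge: topmost point of the outer ring at crop row 122
for z in (.085,.09,.095,.1): 
    p=toworld(c,f((184,122)),z); print(z, np.linalg.norm(p[:2]-s['position'][:2]))
```

```text
16.4167 0.09079589943269845 [0.54544398 0.08423812 0.27053884]
ring z 0.08884254874252465 rods z 0.09503659700512068 per px 0.09023922008642071
tcp px [[313.35151967 298.42931801]] tcp in crop [[183.37879918 246.07329503]]
0.085 0.021636768634815475
0.09 0.023058049208020775
0.095 0.024479329915122944
0.1 0.025900610734079482
```

step_arm:
  moves:
    - [0,[0,0,0.002],0]
    - [0,[0,0,0.002],0]
    - [0,[0,0,0.002],0]

```text
time_s: 16.67
position: [0.5749, 0.0159, 0.0897]
orientation: [-180.0, 0.0, 113.5]
ft_force: [-0.1, -0.0, 4.1]
grip_width: 0.005
gripper_force: 1.9
```

step_arm:
  moves:
    - [0,[0,0,0.002],0]
    - [0,[0,0,0.002],0]
    - [0,[0,0,0.002],0]

```text
time_s: 16.92
position: [0.5749, 0.0159, 0.0886]
orientation: [180.0, 0.0, 113.5]
ft_force: [-1.3, -0.8, 6.5]
grip_width: 0.007
gripper_force: 3.1
```

step_arm:
  moves:
    - [0,[0,0,0.002],0]
    - [0,[0,0,0.002],0]
    - [0,[0,0,0.002],0]

```text
time_s: 17.17
position: [0.5749, 0.0159, 0.0875]
orientation: [180.0, 0.0, 113.5]
ft_force: [-2.1, 0.1, 6.8]
grip_width: 0.004
gripper_force: 3.2
```

Run:
```python
from h import *
s=r.sense(); print(s['time_s'],s['position'],s['ft_force'],s['effort'])
c=viewer.camera('wrist'); save(c,'w9.png')
```

```text
17.1667 [0.57494522 0.01593531 0.08745277] [-2.05997538  0.11506267  6.79694135] [ 1.85036296e-01 -5.57405019e+01 -2.99120289e+01  1.55393961e-01
 -3.91932484e-01 -3.99861733e-06]
```

step_arm:
  moves:
    - [0,[0,0,0.002],0]
    - [0,[0,0,0.002],0]
    - [0,[0,0,0.002],0]

```text
time_s: 17.47
position: [0.575, 0.0159, 0.0863]
orientation: [180.0, 0.0, 113.5]
ft_force: [-1.5, 0.1, 6.6]
grip_width: 0.004
gripper_force: 3.3
```

step_arm:
  moves:
    - [0,[0,0,0.002],0]
    - [0,[0,0,0.002],0]
    - [0,[0,0,0.002],0]

```text
time_s: 17.72
position: [0.575, 0.0159, 0.0851]
orientation: [180.0, 0.0, 113.5]
ft_force: [-0.7, -0.6, 6.6]
grip_width: 0.006
gripper_force: 3.4
```

step_arm:
  moves:
    - [0,[0,0,0.002],0]
    - [0,[0,0,0.002],0]
    - [0,[0,0,0.002],0]

```text
time_s: 17.97
position: [0.5749, 0.0159, 0.0839]
orientation: [180.0, -0.0, 113.5]
ft_force: [-2.0, -0.3, 6.7]
grip_width: 0.003
gripper_force: 3.4
```

step_arm:
  moves:
    - [0,[0,0,0.002],0]
    - [0,[0,0,0.003],0]
    - [0,[0,0,0.003],0]

```text
time_s: 18.22
position: [0.5749, 0.016, 0.082]
orientation: [180.0, 0.0, 113.5]
ft_force: [-1.5, -0.6, 7.1]
grip_width: 0.006
gripper_force: 3.6
```

step_arm:
  moves:
    - [0,[0,0,0.002],0]
    - [0,[0,0,0.003],0]
    - [0,[0,0,0.003],0]

```text
time_s: 18.47
position: [0.5749, 0.0159, 0.0803]
orientation: [180.0, 0.0, 113.5]
ft_force: [-2.5, -0.7, 7.1]
grip_width: 0.008
gripper_force: 3.7
```

step_arm:
  moves:
    - [0,[0,0,0.002],0]
    - [0,[0,0,0.003],0]
    - [0,[0,0,0.003],0]

```text
time_s: 18.72
position: [0.575, 0.0159, 0.0785]
orientation: [180.0, 0.0, 113.5]
ft_force: [-3.0, -0.7, 8.0]
grip_width: 0.004
gripper_force: 3.8
```

step_arm:
  moves:
    - [0,[0,0,0.002],0]
    - [0,[0,0,0.003],0]
    - [0,[0,0,0.003],0]

```text
time_s: 18.97
position: [0.575, 0.0159, 0.0767]
orientation: [180.0, 0.0, 113.5]
ft_force: [-2.3, -0.6, 7.8]
grip_width: 0.006
gripper_force: 3.9
```

step_arm:
  moves:
    - [0,[0,0,-0.008],0]
    - [0,[0,0,-0.013],0]
    - [0,[0,0,-0.013],0]

```text
time_s: 19.22
position: [0.575, 0.0159, 0.085]
orientation: [180.0, 0.0, 113.5]
ft_force: [-1.7, 0.0, 6.1]
grip_width: 0.003
gripper_force: 3.4
```

step_arm:
  moves:
    - [0,[0,0,-0.003],0]
    - [0,[0,0,-0.003],0]
    - [0,[0,0,-0.003],0]

```text
time_s: 19.47
position: [0.5749, 0.0159, 0.0864]
orientation: [180.0, 0.0, 113.5]
ft_force: [-1.9, -1.1, 6.5]
grip_width: 0.008
gripper_force: 3.3
```

step_arm:
  moves:
    - [0,[0,0,-0.002],0]
    - [0,[0,0,-0.002],0]
    - [0,[0,0,-0.002],0]

```text
time_s: 19.72
position: [0.575, 0.016, 0.0875]
orientation: [180.0, 0.0, 113.5]
ft_force: [-2.0, -0.2, 6.4]
grip_width: 0.004
gripper_force: 3.2
```

step_arm:
  moves:
    - [0,[0,0,-0.002],0]
    - [0,[0,0,-0.002],0]
    - [0,[0,0,-0.002],0]

```text
time_s: 19.97
position: [0.575, 0.016, 0.0887]
orientation: [180.0, 0.0, 113.5]
ft_force: [-1.7, -1.1, 6.8]
grip_width: 0.007
gripper_force: 3.1
```

step_arm:
  moves:
    - [0,[0,0,-0.002],0]
    - [0,[0,0,-0.002],0]
    - [0,[0,0,-0.002],0]

```text
time_s: 20.22
position: [0.5747, 0.016, 0.0893]
orientation: [-180.0, -0.0, 113.5]
ft_force: [-1.2, -0.5, -0.3]
grip_width: 0.005
gripper_force: 0.0
```

Contact is lost at z ≈ 0.0888. The lips hold bearing_0 there, so h is about 10.8 mm. Next is bearing_1.

Run:
```python
from h import *
plan((.5747,.016,.165,113.5),(.515,-.135,.165,113.5),(.457,-.282,.15,113.5))
```

```text
[0.0, 0.0, -0.1262] 0.0002 mm 76
[-0.1911, -0.1916, -0.0] 0.0 mm 162
[-0.1861, -0.1863, 0.025] 0.0 mm 159
```

step_arm:
  moves:
    - [0,[0,0,-0.06],0]
    - [0,[0,0,-0.126],0]
    - [0,[0,0,-0.126],0]

```text
time_s: 20.47
position: [0.5773, 0.0159, 0.1721]
orientation: [179.5, 0.2, 113.5]
ft_force: [-0.2, 0.2, 1.2]
grip_width: 0.006
gripper_force: 0.0
```

step_arm:
  moves:
    - [0,[-0.191,-0.192,0],0]
    - [0,[-0.191,-0.192,0],0]
    - [0,[-0.191,-0.192,0],0]
    - [0,[-0.191,-0.192,0],0]
    - [0.65,[-0.191,-0.192,0],0]

```text
time_s: 20.88
position: [0.5131, -0.1398, 0.165]
orientation: [-180.0, 0.0, 113.3]
ft_force: [0.9, 0.3, -0.0]
grip_width: 0.044
gripper_force: 0.0
```

step_arm:
  moves:
    - [0.65,[-0.186,-0.186,0.025],0]
    - [0.65,[-0.186,-0.186,0.025],0]
    - [0.65,[-0.186,-0.186,0.025],0]
    - [0.65,[-0.186,-0.186,0.025],0]
    - [0.65,[-0.186,-0.186,0.025],0]

```text
time_s: 21.3
position: [0.4552, -0.2861, 0.1492]
orientation: [-179.9, -0.0, 113.3]
ft_force: [0.5, 0.5, -0.3]
grip_width: 0.394
gripper_force: 0.0
```

Run:
```python
from h import *
c=viewer.camera('wrist'); save(c,'w10.png')
s=r.sense(); print(s['time_s'],s['position'],s['orientation'],s['grip_width'])
p,e,w=ring(c,(.457,-.283)); print(p,e,w); plan((w[0],w[1],.0035,113.5))
```

```text
21.35 [ 0.45620711 -0.28390689  0.14951643] [-1.79968263e+02 -4.35690188e-02  1.13331391e+02] 0.43709868043395866
[320.09371185 228.48243713] (62.17634582519531, 62.92527770996094) [ 0.45931343 -0.28357064  0.013     ]
[-0.0015, 0.005, 0.2434] -0.0009 mm 146
```

step_arm:
  moves:
    - [0.68,[-0.001,0.004,0],0]
    - [0.68,[-0.001,0.004,0.07],0]
    - [0.68,[-0.001,0.004,0.14],0]
    - [0.68,[-0.001,0.004,0.2],0]
    - [0.68,[-0.001,0.004,0.235],0]
  grip_force: 10

```text
time_s: 21.77
position: [0.4593, -0.279, 0.0055]
orientation: [-179.9, -0.2, 113.7]
ft_force: [0.2, -0.3, -0.4]
grip_width: 0.679
gripper_force: 0.0
```

step_arm:
  moves:
    - [0.68,[0,0,0.007],0]
    - [0.68,[0,0,0.007],0]
    - [0.68,[0,0,0.007],0]

```text
time_s: 22.02
position: [0.4609, -0.2813, 0.0064]
orientation: [179.9, 0.1, 113.6]
ft_force: [0.7, -0.4, 0.4]
grip_width: 0.678
gripper_force: 0.0
```

step_arm:
  moves:
    - [0.3,[0,0,0.005],0]
    - [0.3,[0,0,0.005],0]
    - [0.3,[0,0,0.005],0]
    - [0.3,[0,0,0.005],0]
    - [0.3,[0,0,0.005],0]

```text
time_s: 22.43
position: [0.4602, -0.2818, 0.003]
orientation: [180.0, 0.1, 113.5]
ft_force: [-0.7, 1.3, 7.4]
grip_width: 0.496
gripper_force: 10.0
```

step_arm:
  moves:
    - [0.68,[0,0,0],0]
    - [0.68,[0,0,0],0]
    - [0.68,[0,0,0],0.03]
    - [0.68,[0,0,0],0.07]
    - [0.68,[0,0,0],0.11]

```text
time_s: 22.85
position: [0.4597, -0.2816, 0.002]
orientation: [-180.0, -0.0, 93.5]
ft_force: [-0.1, -0.5, -0.3]
grip_width: 0.68
gripper_force: 0.0
```

step_arm:
  moves:
    - [0.68,[0,0,0],0.19]
    - [0.68,[0,0,0],0.19]
    - [0.68,[0,0,0],0.19]
    - [0.68,[0,0,0],0.19]
    - [0.68,[0,0,0],0.19]

```text
time_s: 23.27
position: [0.4597, -0.2816, 0.002]
orientation: [-180.0, -0.0, 59.2]
ft_force: [0.1, 0.0, -0.8]
grip_width: 0.681
gripper_force: 0.0
```

step_arm:
  moves:
    - [0.68,[0,0,0],0.19]
    - [0.68,[0,0,0],0.19]
    - [0.68,[0,0,0],0.19]
    - [0.68,[0,0,0],0.19]
    - [0.68,[0,0,0],0.19]

```text
time_s: 23.68
position: [0.4598, -0.2816, 0.002]
orientation: [-180.0, 0.0, 25.0]
ft_force: [-0.3, 0.5, -0.3]
grip_width: 0.678
gripper_force: 0.0
```

step_arm:
  moves:
    - [0.4,[0,0,0],0]
    - [0.3,[0,0,0],0]
    - [0.3,[0,0,0],0]
    - [0.3,[0,0,0],0]
    - [0.3,[0,0,0],0]
  grip_force: 25

```text
time_s: 24.1
position: [0.4598, -0.2816, 0.002]
orientation: [180.0, 0.0, 25.5]
ft_force: [0.2, -1.0, -0.6]
grip_width: 0.487
gripper_force: 25.0
```

Run:
```python
from h import *
s=r.sense(); print(s['time_s'],s['position'],s['orientation'],s['grip_width'])
y=s['orientation'][2]
plan((.465,-.27,.13,y),(.505,-.17,.175,y+31),(.55,-.06,.175,y+62),(.5749,.016,.15,113.5))
```

```text
24.1 [ 0.45978871 -0.28162016  0.00204475] [1.79999403e+02 1.22973868e-04 2.55076838e+01] 0.48738589929257997
[0.0162, -0.0137, -0.2133] 0.0 mm 129
[0.1319, -0.1217, -0.075] -0.1722 mm 117
[0.1943, -0.0386, -0.0] -0.1722 mm 119
[0.1284, 0.036, 0.0417] -0.1444 mm 84
```

step_arm:
  moves:
    - [0.3,[0,0,-0.07],0]
    - [0.3,[0.016,-0.014,-0.213],0]
    - [0.3,[0.016,-0.014,-0.213],0]
    - [0.3,[0.016,-0.014,-0.213],0]
    - [0.3,[0.016,-0.014,-0.213],0]

```text
time_s: 24.52
position: [0.4658, -0.2702, 0.1321]
orientation: [179.8, -0.1, 25.5]
ft_force: [0.1, 0.2, -1.4]
grip_width: 0.493
gripper_force: 25.0
```

step_arm:
  moves:
    - [0.3,[0.132,-0.122,-0.075],-0.172]
    - [0.3,[0.132,-0.122,-0.075],-0.172]
    - [0.3,[0.132,-0.122,-0.075],-0.172]
    - [0.3,[0.132,-0.122,-0.075],-0.172]
    - [0.3,[0.132,-0.122,-0.075],-0.172]

```text
time_s: 24.93
position: [0.5051, -0.1682, 0.1734]
orientation: [-179.9, 0.0, 57.0]
ft_force: [0.0, -0.3, -2.4]
grip_width: 0.497
gripper_force: 25.0
```

step_arm:
  moves:
    - [0.3,[0.194,-0.039,0],-0.172]
    - [0.3,[0.194,-0.039,0],-0.172]
    - [0.3,[0.194,-0.039,0],-0.172]
    - [0.3,[0.194,-0.039,0],-0.172]
    - [0.3,[0.194,-0.039,0],-0.172]

```text
time_s: 25.35
position: [0.5496, -0.0581, 0.1723]
orientation: [-179.8, -0.0, 88.0]
ft_force: [0.1, -1.0, -2.3]
grip_width: 0.491
gripper_force: 25.0
```

step_arm:
  moves:
    - [0.3,[0.128,0.036,0.042],-0.144]
    - [0.3,[0.128,0.036,0.042],-0.144]
    - [0.3,[0.128,0.036,0.042],-0.144]
    - [0.3,[0.128,0.036,0.042],-0.144]
    - [0.3,[0.128,0.036,0.042],-0.144]

```text
time_s: 25.77
position: [0.5743, 0.0163, 0.1471]
orientation: [-179.8, -0.1, 113.6]
ft_force: [0.1, -0.0, -0.8]
grip_width: 0.491
gripper_force: 25.0
```

step_arm:
  moves:
    - [0.3,[0,0,0],0]
    - [0.3,[0,0,0],0]

```text
time_s: 25.93
position: [0.5747, 0.0154, 0.1487]
orientation: [-179.9, -0.0, 113.1]
ft_force: [-0.7, 1.1, -1.0]
grip_width: 0.495
gripper_force: 25.0
```

Run:
```python
from h import *
s=r.sense(); print(s['time_s'],s['position'],s['orientation'],s['grip_width'])
plan((.5749,.0159,.112,113.5))
```

```text
25.9333 [0.57474522 0.01540483 0.14870424] [-1.79927928e+02 -3.38833932e-02  1.13072474e+02] 0.4953992575091649
[0.0007, 0.0006, 0.0612] -0.0024 mm 37
```

step_arm:
  moves:
    - [0.3,[0.0005,0.0005,0.04],-0.002]
    - [0.3,[0.0005,0.0005,0.055],-0.002]
    - [0.3,[0.0005,0.0005,0.061],-0.002]
    - [0.3,[0.0005,0.0005,0.061],-0.002]
    - [0.3,[0.0005,0.0005,0.061],-0.002]

```text
time_s: 26.35
position: [0.5754, 0.0161, 0.1135]
orientation: [180.0, 0.0, 113.6]
ft_force: [-0.5, 0.5, -0.7]
grip_width: 0.491
gripper_force: 25.0
```

step_arm:
  moves:
    - [0.3,[0,0,0.005],0]
    - [0.3,[0,0,0.008],0]
    - [0.3,[0,0,0.008],0]

```text
time_s: 26.6
position: [0.5752, 0.0162, 0.1082]
orientation: [180.0, 0.0, 113.6]
ft_force: [-0.3, -0.3, -1.9]
grip_width: 0.493
gripper_force: 25.0
```

step_arm:
  moves:
    - [0.3,[0,0,0.005],0]
    - [0.3,[0,0,0.005],0]
    - [0.3,[0,0,0.005],0]

```text
time_s: 26.85
position: [0.5752, 0.0162, 0.1051]
orientation: [-180.0, -0.0, 113.6]
ft_force: [0.3, 0.4, -1.6]
grip_width: 0.489
gripper_force: 25.0
```

step_arm:
  moves:
    - [0.3,[0,0,0.004],0]
    - [0.3,[0,0,0.004],0]
    - [0.3,[0,0,0.004],0]

```text
time_s: 27.1
position: [0.5752, 0.0162, 0.1027]
orientation: [-180.0, -0.0, 113.6]
ft_force: [-0.3, -0.2, -0.7]
grip_width: 0.495
gripper_force: 25.0
```

step_arm:
  moves:
    - [0.3,[0,0,0.003],0]
    - [0.3,[0,0,0.003],0]
    - [0.3,[0,0,0.003],0]

```text
time_s: 27.35
position: [0.5752, 0.0162, 0.101]
orientation: [-180.0, -0.0, 113.6]
ft_force: [-0.2, 0.1, -1.8]
grip_width: 0.492
gripper_force: 25.0
```

step_arm:
  moves:
    - [0.3,[0,0,0.003],0]
    - [0.3,[0,0,0.003],0]
    - [0.3,[0,0,0.003],0]

```text
time_s: 27.6
position: [0.5752, 0.0162, 0.0991]
orientation: [-180.0, -0.0, 113.6]
ft_force: [-0.8, 0.6, -1.4]
grip_width: 0.494
gripper_force: 25.0
```

step_arm:
  moves:
    - [0.3,[0,0,0.002],0]
    - [0.3,[0,0,0.002],0]
    - [0.3,[0,0,0.002],0]

```text
time_s: 27.85
position: [0.5752, 0.0163, 0.098]
orientation: [-180.0, -0.0, 113.6]
ft_force: [-1.3, 0.4, -1.0]
grip_width: 0.489
gripper_force: 25.0
```

step_arm:
  moves:
    - [0.3,[0,0,0.0015],0]
    - [0.3,[0,0,0.0015],0]
    - [0.3,[0,0,0.0015],0]

```text
time_s: 28.1
position: [0.5752, 0.0163, 0.0972]
orientation: [-180.0, -0.0, 113.6]
ft_force: [-1.3, 3.2, 1.1]
grip_width: 0.488
gripper_force: 25.0
```

step_arm:
  moves:
    - [0.3,[0,0,0.0015],0]
    - [0.3,[0,0,0.0015],0]
    - [0.3,[0,0,0.0015],0]

```text
time_s: 28.35
position: [0.5752, 0.0162, 0.0963]
orientation: [-180.0, 0.0, 113.6]
ft_force: [-2.9, 1.9, 1.8]
grip_width: 0.495
gripper_force: 25.0
```

Contact came at the predicted nest height. I'll release and rise, then close the fingers and press.

step_arm:
  moves:
    - [0.65,[0,0,-0.001],0]
    - [0.65,[0,0,-0.001],0]
    - [0.65,[0,0,-0.001],0]
    - [0.65,[0,0,-0.001],0]

```text
time_s: 28.68
position: [0.5753, 0.0161, 0.0968]
orientation: [180.0, 0.0, 113.6]
ft_force: [-0.8, 0.3, -0.1]
grip_width: 0.649
gripper_force: 0.0
```

step_arm:
  moves:
    - [0.65,[0,0,-0.03],0]
    - [0.65,[0,0,-0.06],0]
    - [0,[0,0,-0.06],0]
    - [0,[0,0,-0.06],0]
    - [0,[0,0,-0.06],0]

```text
time_s: 29.1
position: [0.5749, 0.0162, 0.132]
orientation: [-180.0, -0.0, 113.6]
ft_force: [0.3, -0.7, -0.3]
grip_width: 0.476
gripper_force: 0.0
```

step_arm:
  moves:
    - [0,[0,0,0],0]
    - [0,[0,0,0],0]
    - [0,[0,0,0],0]
    - [0,[0,0,0],0]
    - [0,[0,0,0],0]

```text
time_s: 29.52
position: [0.5752, 0.0162, 0.1326]
orientation: [-180.0, -0.0, 113.6]
ft_force: [0.3, 0.2, 0.1]
grip_width: 0.12
gripper_force: 0.0
```

Run:
```python
from h import *
c=viewer.camera('wrist'); save(c,'w11.png')
s=r.sense(); print(s['time_s'],s['position'],s['ft_force'],s['grip_width'])
plan((.575,.0159,.113,113.5))
cv2.imwrite('pics/w11c.png',cv2.resize(c['frame'][100:400,180:460,::-1],None,fx=2,fy=2,interpolation=3))
```

```text
29.5667 [0.57521897 0.01622515 0.13270708] [ 0.08121294 -0.05303747 -0.04895549] 0.07850779003214028
[-0.0004, -0.0006, 0.0328] 0.0007 mm 20
```

View pics/w11c.png

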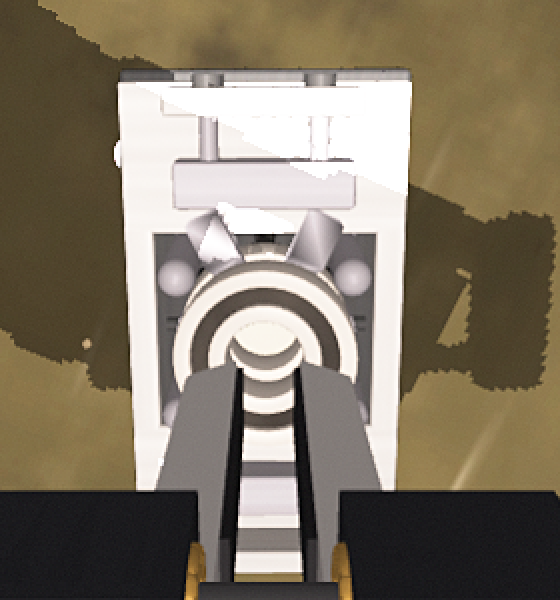

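The picture shows bearing_1 centred and flat on the lips, with bearing_0 beneath it. I'll press now.

step_arm:
  moves:
    - [0,[0,0,0.02],0]
    - [0,[0,0,0.03],0]
    - [0,[0,0,0.034],0]
    - [0,[0,0,0.034],0]
    - [0,[0,0,0.034],0]

```text
time_s: 29.98
position: [0.5752, 0.0162, 0.1122]
orientation: [-180.0, -0.0, 113.6]
ft_force: [0.4, 0.2, 0.3]
grip_width: 0.005
gripper_force: 0.0
```

step_arm:
  moves:
    - [0,[0,0,0.004],0]
    - [0,[0,0,0.004],0]
    - [0,[0,0,0.004],0]

```text
time_s: 30.23
position: [0.5753, 0.0162, 0.1101]
orientation: [180.0, 0.0, 113.6]
ft_force: [-1.1, 0.3, 0.1]
grip_width: 0.004
gripper_force: 0.0
```

step_arm:
  moves:
    - [0,[0,0,0.003],0]
    - [0,[0,0,0.003],0]
    - [0,[0,0,0.003],0]

```text
time_s: 30.48
position: [0.5754, 0.0162, 0.1084]
orientation: [180.0, 0.0, 113.6]
ft_force: [0.8, -0.6, 2.0]
grip_width: 0.003
gripper_force: 0.7
```

step_arm:
  moves:
    - [0,[0,0,0.003],0]
    - [0,[0,0,0.003],0]
    - [0,[0,0,0.003],0]

```text
time_s: 30.73
position: [0.5755, 0.0162, 0.1067]
orientation: [180.0, 0.0, 113.6]
ft_force: [2.2, 0.2, 2.0]
grip_width: 0.005
gripper_force: 1.6
```

step_arm:
  moves:
    - [0,[0,0,0.003],0]
    - [0,[0,0,0.003],0]
    - [0,[0,0,0.003],0]

```text
time_s: 30.98
position: [0.5755, 0.0162, 0.1049]
orientation: [180.0, 0.0, 113.6]
ft_force: [1.2, 0.3, 3.8]
grip_width: 0.007
gripper_force: 2.1
```

step_arm:
  moves:
    - [0,[0,0,0.003],0]
    - [0,[0,0,0.003],0]
    - [0,[0,0,0.003],0]

```text
time_s: 31.23
position: [0.5754, 0.0161, 0.103]
orientation: [180.0, 0.0, 113.6]
ft_force: [1.5, -0.8, 4.5]
grip_width: 0.005
gripper_force: 2.3
```

step_arm:
  moves:
    - [0,[0,0,0.003],0]
    - [0,[0,0,0.003],0]
    - [0,[0,0,0.003],0]

```text
time_s: 31.48
position: [0.5753, 0.0161, 0.1009]
orientation: [-180.0, 0.0, 113.6]
ft_force: [1.8, -0.2, 1.6]
grip_width: 0.003
gripper_force: 1.2
```

step_arm:
  moves:
    - [0,[0,0,0.003],0]
    - [0,[0,0,0.003],0]
    - [0,[0,0,0.003],0]

```text
time_s: 31.73
position: [0.5752, 0.0162, 0.0991]
orientation: [-180.0, 0.0, 113.6]
ft_force: [2.0, -0.3, 2.1]
grip_width: 0.006
gripper_force: 1.3
```

step_arm:
  moves:
    - [0,[0,0,0.003],0]
    - [0,[0,0,0.003],0]
    - [0,[0,0,0.003],0]

```text
time_s: 31.98
position: [0.5753, 0.0162, 0.0974]
orientation: [-180.0, 0.0, 113.6]
ft_force: [2.2, -0.9, 2.6]
grip_width: 0.002
gripper_force: 1.5
```

Contact and forces match the first bearing's run so far. I'll continue, taking finer steps near z ≈ 0.0888.

step_arm:
  moves:
    - [0,[0,0,0.003],0]
    - [0,[0,0,0.003],0]
    - [0,[0,0,0.003],0]

```text
time_s: 32.23
position: [0.5752, 0.0162, 0.0956]
orientation: [-180.0, 0.0, 113.6]
ft_force: [1.7, -0.5, 3.2]
grip_width: 0.003
gripper_force: 1.4
```

step_arm:
  moves:
    - [0,[0,0,0.003],0]
    - [0,[0,0,0.003],0]
    - [0,[0,0,0.003],0]

```text
time_s: 32.48
position: [0.5753, 0.0162, 0.0938]
orientation: [-180.0, 0.0, 113.6]
ft_force: [2.7, -0.0, 3.6]
grip_width: 0.001
gripper_force: 1.6
```

step_arm:
  moves:
    - [0,[0,0,0.002],0]
    - [0,[0,0,0.002],0]
    - [0,[0,0,0.002],0]

```text
time_s: 32.73
position: [0.5753, 0.0162, 0.0927]
orientation: [180.0, 0.0, 113.6]
ft_force: [1.5, -1.7, 4.0]
grip_width: 0.002
gripper_force: 2.1
```

Run:
```python
from h import *
s=r.sense(); print(s['time_s'],s['position'],s['ft_force'])
c=viewer.camera('wrist'); save(c,'w12.png')
b=cv2.imread('pics/w8.png'); a=c['frame'][:,:,::-1]
for row in (285,296): 
    for im in (b,a): print(row, ' '.join(map(str,im[row,252:275].mean(1).astype(int))),'|',' '.join(map(str,im[row,354:376].mean(1).astype(int))))
```

```text
32.7333 [0.57529356 0.0161963  0.09270317] [ 1.54249954 -1.69838809  4.04094677]
285 94 91 91 95 84 77 74 76 69 81 159 239 243 241 240 240 240 241 244 250 201 90 72 | 243 247 243 242 241 241 241 241 231 205 192 123 74 82 83 83 86 92 92 90 93 91
285 92 89 94 95 83 74 76 76 61 152 238 244 239 239 239 239 240 243 246 178 79 72 80 | 246 242 241 241 241 242 243 223 220 211 132 89 97 98 94 92 92 92 91 90 89 90
296 95 94 92 92 93 90 90 86 76 145 240 244 242 241 242 242 243 248 218 115 74 83 85 | 76 184 245 247 244 242 242 241 242 248 211 114 86 93 94 94 91 93 92 92 89 90
296 95 92 93 93 93 91 86 70 190 241 241 239 240 240 241 242 248 214 121 79 83 86 87 | 193 246 247 245 244 242 242 243 251 191 87 89 95 92 92 92 93 92 92 90 93 87
```

The ring is the same size in the picture as before, so the bearing is moving down with the fingers. I'll go on in fine steps.

step_arm:
  moves:
    - [0,[0,0,0.002],0]
    - [0,[0,0,0.002],0]
    - [0,[0,0,0.002],0]

```text
time_s: 33.03
position: [0.5753, 0.0162, 0.0915]
orientation: [180.0, 0.0, 113.6]
ft_force: [1.2, -1.2, 3.6]
grip_width: 0.008
gripper_force: 2.1
```

step_arm:
  moves:
    - [0,[0,0,0.0015],0]
    - [0,[0,0,0.0015],0]
    - [0,[0,0,0.0015],0]

```text
time_s: 33.28
position: [0.5753, 0.0162, 0.0907]
orientation: [180.0, 0.0, 113.6]
ft_force: [0.9, -0.7, 6.0]
grip_width: 0.002
gripper_force: 2.7
```

step_arm:
  moves:
    - [0,[0,0,0.001],0]
    - [0,[0,0,0.001],0]
    - [0,[0,0,0.001],0]

```text
time_s: 33.53
position: [0.5753, 0.0162, 0.0902]
orientation: [180.0, 0.0, 113.6]
ft_force: [0.2, -1.8, 6.8]
grip_width: 0.01
gripper_force: 3.3
```

step_arm:
  moves:
    - [0,[0,0,0.001],0]
    - [0,[0,0,0.001],0]
    - [0,[0,0,0.001],0]
    - [0,[0,0,0.001],0]

```text
time_s: 33.87
position: [0.5753, 0.0162, 0.0896]
orientation: [180.0, 0.0, 113.6]
ft_force: [0.3, -1.1, 6.3]
grip_width: 0.007
gripper_force: 3.5
```

step_arm:
  moves:
    - [0,[0,0,0.0008],0]
    - [0,[0,0,0.0008],0]
    - [0,[0,0,0.0008],0]
    - [0,[0,0,0.0008],0]

```text
time_s: 34.2
position: [0.5753, 0.0162, 0.089]
orientation: [180.0, 0.0, 113.6]
ft_force: [0.4, -1.5, 6.2]
grip_width: 0.002
gripper_force: 2.9
```

step_arm:
  moves:
    - [0,[0,0,0.0005],0]
    - [0,[0,0,0.0005],0]
    - [0,[0,0,0.0005],0]
    - [0,[0,0,0.0005],0]

```text
time_s: 34.53
position: [0.5753, 0.0162, 0.0888]
orientation: [180.0, 0.0, 113.6]
ft_force: [-0.3, -0.1, 6.6]
grip_width: 0.006
gripper_force: 3.4
```

step_arm:
  moves:
    - [0,[0,0,0.0004],0]
    - [0,[0,0,0.0004],0]
    - [0,[0,0,0.0004],0]
    - [0,[0,0,0.0004],0]

```text
time_s: 34.87
position: [0.5753, 0.0162, 0.0886]
orientation: [180.0, 0.0, 113.6]
ft_force: [-0.1, -0.8, 7.1]
grip_width: 0.005
gripper_force: 3.4
```

step_arm:
  moves:
    - [0,[0,0,0.0004],0]
    - [0,[0,0,0.0004],0]
    - [0,[0,0,0.0004],0]
    - [0,[0,0,0.0004],0]

```text
time_s: 35.2
position: [0.5753, 0.0162, 0.0884]
orientation: [180.0, 0.0, 113.6]
ft_force: [1.4, -2.0, 6.9]
grip_width: 0.01
gripper_force: 3.5
```

step_arm:
  moves:
    - [0,[0,0,0.0004],0]
    - [0,[0,0,0.0004],0]
    - [0,[0,0,0.0004],0]
    - [0,[0,0,0.0004],0]

```text
time_s: 35.53
position: [0.5753, 0.0162, 0.0881]
orientation: [180.0, 0.0, 113.6]
ft_force: [-0.1, -1.6, 8.4]
grip_width: 0.003
gripper_force: 3.6
```

step_arm:
  moves:
    - [0,[0,0,0.0004],0]
    - [0,[0,0,0.0004],0]
    - [0,[0,0,0.0004],0]
    - [0,[0,0,0.0004],0]

```text
time_s: 35.87
position: [0.5753, 0.0162, 0.088]
orientation: [180.0, 0.0, 113.6]
ft_force: [-1.1, -1.0, 8.8]
grip_width: 0.006
gripper_force: 4.3
```

step_arm:
  moves:
    - [0,[0,0,0.0004],0]
    - [0,[0,0,0.0004],0]
    - [0,[0,0,0.0004],0]
    - [0,[0,0,0.0004],0]

```text
time_s: 36.2
position: [0.5754, 0.0162, 0.088]
orientation: [180.0, 0.0, 113.6]
ft_force: [-1.2, -1.2, 9.3]
grip_width: 0.004
gripper_force: 5.0
```

It stalls at 0.0880, which is the predicted stop. One more slight press, then I'll rise slowly to feel whether the lips hold it.

step_arm:
  moves:
    - [0,[0,0,0.0005],0]
    - [0,[0,0,0.0005],0]
    - [0,[0,0,0.0005],0]
    - [0,[0,0,0.0005],0]

```text
time_s: 36.53
position: [0.5754, 0.0162, 0.0878]
orientation: [180.0, 0.0, 113.6]
ft_force: [-2.7, -0.9, 12.0]
grip_width: 0.005
gripper_force: 5.9
```

step_arm:
  moves:
    - [0,[0,0,0.0005],0]
    - [0,[0,0,0.0005],0]
    - [0,[0,0,0.0005],0]
    - [0,[0,0,0.0005],0]

```text
time_s: 36.87
position: [0.5754, 0.0162, 0.0877]
orientation: [180.0, 0.0, 113.6]
ft_force: [-2.8, -1.1, 13.3]
grip_width: 0.004
gripper_force: 6.8
```

step_arm:
  moves:
    - [0,[0,0,-0.002],0]
    - [0,[0,0,-0.002],0]
    - [0,[0,0,-0.002],0]
    - [0,[0,0,-0.002],0]

```text
time_s: 37.2
position: [0.5753, 0.0162, 0.0883]
orientation: [180.0, 0.0, 113.6]
ft_force: [1.1, -0.9, 6.5]
grip_width: 0.007
gripper_force: 3.5
```

step_arm:
  moves:
    - [0,[0,0,-0.001],0]
    - [0,[0,0,-0.001],0]
    - [0,[0,0,-0.001],0]
    - [0,[0,0,-0.001],0]

```text
time_s: 37.53
position: [0.5753, 0.0162, 0.0888]
orientation: [180.0, 0.0, 113.6]
ft_force: [0.6, -0.4, 6.4]
grip_width: 0.006
gripper_force: 3.4
```

step_arm:
  moves:
    - [0,[0,0,-0.001],0]
    - [0,[0,0,-0.001],0]
    - [0,[0,0,-0.001],0]
    - [0,[0,0,-0.001],0]

```text
time_s: 37.87
position: [0.5751, 0.0162, 0.0891]
orientation: [-180.0, -0.0, 113.6]
ft_force: [-0.5, -0.4, 4.4]
grip_width: 0.005
gripper_force: 2.0
```

step_arm:
  moves:
    - [0,[0,0,-0.001],0]
    - [0,[0,0,-0.001],0]
    - [0,[0,0,-0.001],0]
    - [0,[0,0,-0.001],0]

```text
time_s: 38.2
position: [0.5751, 0.0162, 0.0895]
orientation: [-180.0, -0.0, 113.6]
ft_force: [-0.1, 0.8, -0.3]
grip_width: 0.009
gripper_force: 0.0
```

Contact ends at about 0.089, so the lips hold it. I'll rise clear and check.

step_arm:
  moves:
    - [0,[0,0,-0.05],0]
    - [0,[0,0,-0.1],0]
    - [0,[0,0,-0.15],0]
    - [0,[0,0,-0.15],0]
    - [0,[0,0,-0.15],0]

```text
time_s: 38.62
position: [0.5757, 0.0162, 0.181]
orientation: [179.9, 0.1, 113.6]
ft_force: [0.0, -0.2, -0.6]
grip_width: 0.007
gripper_force: 0.0
```

Run:
```python
from h import *
c=viewer.camera('wrist'); save(c,'w13.png'); s=r.sense(); print(s['time_s'],s['position'],s['ft_force'])
b=(.5751,.0161)
# outer edges of the ring along magazine x, through its centre, for trial heights
B=np.array([np.cos(np.radians(23.6)),np.sin(np.radians(23.6)),0]); g=c['frame'].mean(2)
for z in (.085,.0888,.095,.103,.109):
    p=[topix(c,np.array([*b,z])+k*B*t)[0] for k in (-1,1) for t in (.0215,.0225,.0245,.0255)]
    print(z,[int(g[int(round(v)),int(round(u))]) for u,v in p])
u,v=topix(c,(*b,.0888))[0]; print(u,v)
row=int(round(v)); print([int(x) for x in g[row,int(u)-62:int(u)+62]])
```

```text
38.6667 [0.57507716 0.01620435 0.17941931] [ 0.53977292  0.175256   -0.23275304]
0.085 [242, 240, 228, 221, 244, 223, 232, 140]
0.0888 [243, 240, 240, 229, 243, 227, 242, 77]
0.095 [241, 236, 237, 172, 216, 226, 164, 94]
0.103 [244, 170, 78, 89, 159, 244, 87, 97]
0.109 [121, 85, 94, 91, 89, 90, 96, 91]
312.25943505296993 244.1435751244684
[62, 63, 59, 67, 57, 220, 247, 243, 242, 244, 244, 243, 244, 245, 251, 252, 175, 90, 94, 100, 96, 97, 90, 128, 229, 240, 226, 236, 240, 240, 243, 249, 215, 110, 77, 80, 85, 80, 75, 77, 235, 248, 241, 241, 245, 251, 177, 88, 115, 130, 118, 118, 207, 245, 250, 248, 246, 245, 245, 244, 244, 244, 244, 245, 244, 244, 245, 246, 249, 252, 249, 195, 120, 119, 132, 118, 100, 234, 249, 244, 242, 244, 253, 167, 56, 73, 74, 74, 73, 45, 172, 250, 249, 244, 243, 243, 227, 229, 237, 242, 153, 77, 90, 93, 91, 86, 122, 223, 246, 245, 243, 242, 243, 242, 242, 243, 248, 250, 163, 65, 62, 61, 62, 66]
```

The seal's size in the picture puts the top bearing at lip height, which agrees with the force evidence. I'm handing in.

```bash
python3 -c "
from h import *
print(r.hand_in())"
```

```text
the job is handed in; nothing more can be done
None
```

I loaded both bearings into the magazine one at a time, and by force and camera the lips hold them; the highest pressing force read was 13.3 N, and I handed the job in at about 38.7 s with the gripper clear (the hand-in returned no verdict).

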